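# Load the tube carrier under the reader's hood

### The job

Load the loose tube carrier (the tray with the upright grip plate) into the loading bay of the tube reader. The fixed hood leaves an opening too short for it, so tip its nose down, pass the nose under the hood, let the carrier down level onto the bay floor and push it fully home against the end wall under the hood. Do not let the carrier fall over on its side, and leave the other things on the bench where they are.

Things in the scene. Friction and masses are not known exactly. Their poses are not given: they have to be found in the camera images.
- reader: Low white bench-top tube reader, fixed, 259 x 136 x 66 mm, flat-topped. Origin: on the table, under the middle of its loading bay; x along the bay from the hooded end (-x, towards the robot) to the open end (+x), z up. Bay: straight trough 72 mm wide, 185 mm long (x -92.5 to 92.5), floor at z 12. Stands left or right of the middle, turned up to 0.3 rad.
- reader_hood (a point): Middle of the lower edge of the fixed hood, at x -2.5, z 56 in the reader's frame (same axes). The hood covers the bay from here to the end wall: underside 44 mm above the bay floor, 10 mm thick. From here on to +x the bay is open at the top for 95 mm; its side walls there are only 30 mm above the bay floor.
- reader_rim (a point): Middle of the top inner edge of the rim across the bay's open end: x 92.5, z 50 in the reader's frame (same axes), 38 mm above the bay floor; the rim is 14 mm thick. The carrier can lean on it.
- reader_home (a point): Foot of the end wall under the hood: x -92.5, z 12 in the reader's frame (same axes), on the bay floor, mid-width. Home is the carrier flat on the floor with its nose face on this wall; its grip plate then stands in the open part.
- carrier_grip (a point): Centre of the upright grip plate of the loose tube carrier (0.11-0.23 kg). Plate: 12 mm thick (y), 30 mm long (x), 16 to 76 mm above the carrier's underside. This point: 54 mm above the underside, 115 mm from the nose, 25 mm from the tail, mid-width. Axes: x nose to tail, z up. Starts level on the table, on the other side from the reader, nose towards the robot within 0.5 rad.
- carrier_nose (a point): Middle of the carrier's nose face (-x end), 8 mm above the underside; axes as carrier_grip. The carrier: grey tray 140 mm long, 60 mm wide (first 13 mm at the nose 44 mm wide), 16 mm thick, with eight capped tubes up to 26 mm above the underside, 14 to 92 mm from the nose.
- jar: Bystander, leave it: closed lidded jar, 48 mm diameter, 62 mm tall, origin at the centre of its underside; stands in the middle, between the reader and the carrier
- tipbox: Bystander, leave it: box of pipette tips, 85 x 122 x 59 mm (x, y, z), origin at the centre of its underside; beyond the work area
- tuberack: Bystander, leave it: metal rack of upright capped tubes without any grip plate, 70 x 160 x 78 mm, origin at the centre of its underside; beyond the work area; not the carrier
- beaker: Bystander, leave it: glass beaker, 68 mm rim diameter, 85 mm tall, origin at the centre of its underside
- flask: Bystander, leave it: amber bottle, 64 mm diameter, 130 mm tall, origin at the centre of its underside
- sharps: Bystander, leave it: tapered waste tub, 116 mm diameter, 135 mm tall, origin at the centre of its underside

How it is judged (in metres and radians):
On the way:
1. the carrier is tipped nose down (more than 0.1 rad) with its nose under the hood, inside the bay (angle between carrier_nose's own z axis and vertical above 0.1 rad and x of carrier_nose in the frame of reader between -0.1 and -0.0025 m and z of carrier_nose in the frame of reader below 0.056 m and y of carrier_nose in the frame of reader between -0.036 and 0.036 m), for 0.05 s.
At the end, for the whole second after the job is handed in: The carrier lies level (within 0.05 rad) on the bay floor (within 6 mm), nose under the hood and within 6 mm of the end wall; every bystander is within 30 mm of where it started (x of carrier_nose in the frame of reader between -0.097 and -0.0865 m and y of carrier_nose in the frame of reader between -0.036 and 0.036 m and z of carrier_nose in the frame of reader between 0.014 and 0.026 m and angle between carrier_nose's own z axis and vertical below 0.05 rad and distance of each of jar, tipbox, tuberack, beaker, flask, sharps from where it was at the start of the episode below 0.03 m); the robot touches nothing.
It fails at once if the carrier falls over on its side (tilted more than 1.25 rad) (angle between carrier_nose's own z axis and vertical above 1.25 rad).
It fails at once if a bystander is moved by more than 30 mm (distance of any of jar, tipbox, tuberack, beaker, flask, sharps from where it was at the start of the episode above 0.03 m).
It also fails if it takes over 51 s, if anything falls off the work surface, if the arm or the gripper's body presses on something with over 40 N, if the wrist force passes 120 N, or if a joint passes its speed limit or range.

### The arm

A 6-joint arm with a two-finger parallel gripper is mounted at the origin on the work surface. World frame = base frame: x ahead of the robot, y to its left, z up, the work surface at z = 0. Lengths are in mm, angles in rad, forces in N, time in s.
With the tool pointing down it reaches from about 400 to 925 mm from the base axis. Payload 12.5 kg.
Tool frame: the origin (TCP) lies on the mounting face of the last link; the fingertips stand 190 mm ahead of it and the grasp point (between the pads) lies 171 mm ahead of it; x points along the fingers, y is the direction in which the jaws open and shut, and the axes are right-handed (so a half turn about x gives the same grasp; the last joint's range is limited). The gripper opens to 95 mm and grips with 3 to 60 N. Pads are 20 mm wide; open, the fingers measure 119 mm over their backs; the gripper's body (75 mm by 180 mm) begins 59 mm behind the grasp point.
Start: joints at [1.142, 0.491, 1.559, -0, 1.092, -0.106], TCP at [198.241, 592.727, 404.761] pointing down, gripper open.
Joint ranges: [-3.1, 3.1], [-0.84, 2.19], [0.05, 2.79], [-1.13, 4.28], [0.06, 2.93], [-2.69, 2.69]. Speed limits (rad/s): [2.22, 2.22, 2.79, 3.14, 3.14, 3.14].

### API

Orientations are given as [roll, pitch, yaw] about the fixed x, y, z axes, in that order (R = Rz(yaw) Ry(pitch) Rx(roll)).
In Python, from cell import env, eyes gives the robot as it stands. The module is installed in compiled form; this text tells all that it offers.
- The arm moves only by the tool jog_arm, never from a script. Its argument "deltas" is one flat list of numbers, 7 for each row, row after row: the shift along the tool's x, y, z in mm, then the turn, a rotation vector about the tool's x, y, z in rad, then the opening, from 0 (shut) to 1 (fully open). A call has 1 to 10 rows; each row shifts and turns the pose as measured when the row begins, along the tool's axes as they then stand; what a row does not reach is not made up. A row lasts 1/8 s, in which the tool goes at most 62.5 mm and 10.7 degrees, less where a joint would pass 70% of its speed; a pose out of reach is approached as far as the arm can. A call is refused whole if a number of a shift passes 62.5 or a number of a turn 0.188, either way. A call with a gripper value outside its range is refused whole. The fingers move at their own pace and stop on an object; the grip force is fixed at half the most. Time passes only in rows, so rows that do not move let the fingers close. It gives the time, the measured TCP pose, the force and the opening at its end, in the units of the state.
- env.state(): the state, without advancing time (a new reading comes with each control period).
- eyes.read_camera(name): name is "scene" or "top"; returns a dict with "image" (420x560x3 uint8, red, green, blue), "fovy" (degrees; the focal length in pixels is half the picture's height over the tangent of half this angle, whatever the lens; pixels are square), "cx", "cy" (the principal point, pixels), "dist" ([k1, k2, p1, p2, k3] as OpenCV has them; the pictures are not rectified), "world_from_camera" (4x4, takes a point from camera to world coordinates). Camera axes: x right, y up, looking along -z (the intrinsics and any distortion apply to the point x, -y, -z); pixel columns grow to the right and rows downward; lengths in mm; the calibration is good to about 2 mm. A picture is of the moment at which its call begins. There is no depth.
- env.job_done(): hands the job in, once; it reports no verdict.
The state is a dict: "t": time; "joints": joint angles; "qvel": joint speeds; "tau": joint torques, N m; "eef_pos": TCP position; "tcp_rot": TCP orientation; "ft_force": force on the tool from outside, world axes, zero at the start; "moment": the same for the moment, N m; "opening": opening from 0.0 (shut) to 1.0 (fully open).
Only numpy, scipy, OpenCV 4.12 (cv2) and the standard library are available. Lean on these libraries where they do the work, as an engineer would, in place of code of your own. Each camera call takes 0.05 s, during which the arm holds its last target.

## Working session

There is one attempt and no reset: what is moved stays moved. The work goes in short steps, Python scripts to look and compute and a tool call to move; the robot and the scene stay as the last step left them, time stands still between calls to the robot, and variables do not carry over. Pictures are saved under pics/ and viewed, and the job is handed in when it is done.

Besides the shell and the picture viewer there is one more tool, called after "Call:" in YAML: its name, and indented under it one key for each argument. jog_arm: Moves the arm, as the interface text tells. Its arguments: {"type":"object","properties":{"deltas":{"type":"array","items":{"type":"number"}}},"required":["deltas"]}

```bash
mkdir -p pics; cat > h.py <<'E'
import numpy as np, cv2
from cell import env, eyes
def cam(n):
    return eyes.read_camera(n)
def K(c):
    f=210/np.tan(np.radians(c["fovy"])/2)
    return np.array([[f,0,c["cx"]],[0,f,c["cy"]],[0,0,1.]])
def ray(c,px):
    p=cv2.undistortPoints(np.array(px,float).reshape(-1,1,2),K(c),np.array(c["dist"],float)).reshape(-1,2)
    T=np.array(c["world_from_camera"])
    d=np.c_[p[:,0],-p[:,1],-np.ones(len(p))]@T[:3,:3].T
    return T[:3,3],d
def plane(c,px,z):
    o,d=ray(c,px)
    return o+d*((z-o[2])/d[:,2])[:,None]
def proj(c,P):
    T=np.linalg.inv(np.array(c["world_from_camera"]))
    q=np.array(P,float).reshape(-1,3)@T[:3,:3].T+T[:3,3]
    q=q*[1,-1,-1]
    return cv2.projectPoints(q,np.zeros(3),np.zeros(3),K(c),np.array(c["dist"],float))[0].reshape(-1,2)
E
python3 - <<'E'
from h import *
import pickle
print(env.state())
for n in("scene","top"):
    c=cam(n); cv2.imwrite(f"pics/{n}0.png",c["image"][:,:,::-1]); pickle.dump(c,open(n+"0.pkl","wb"))
    print(n,c["fovy"],c["cx"],c["cy"],c["dist"],np.round(c["world_from_camera"],3).tolist())
E
```

```text
{'t': 0.0, 'joints': array([ 1.14236761e+00,  4.91530107e-01,  1.55945538e+00,  5.00598834e-06,
        1.09171261e+00, -1.05592157e-01]), 'qvel': array([-0.00057491,  0.00063311, -0.00094043,  0.00134367,  0.00113961,
       -0.00064056]), 'tau': array([ 1.23750931e-03, -6.12653661e+01, -2.58179158e+01,  6.92414911e-02,
        4.82725224e-02, -7.14011480e-05]), 'eef_pos': array([198.24211205, 592.68262541, 404.17789452]), 'tcp_rot': array([-1.68040482,  1.56969088, -2.00324369]), 'ft_force': array([ 0.38794835, -1.72142595, -0.13002435]), 'moment': array([ 0.02569794, -0.03738652, -0.02635973]), 'opening': 0.9997720738015543}
scene 54.453588872120825 280.56100980973895 205.46222898796216 [-0.11574123  0.          0.          0.          0.        ] [[-0.36, -0.494, 0.791, 1432.923], [0.933, -0.184, 0.31, 336.534], [-0.008, 0.85, 0.527, 634.365], [0.0, 0.0, 0.0, 1.0]]
top 46.501219261638916 282.8138438473211 211.1813810444965 [0.01197409 0.         0.         0.         0.        ] [[0.126, 0.972, -0.2, 325.64], [-0.992, 0.124, -0.025, -14.192], [0.001, 0.201, 0.98, 1420.914], [0.0, 0.0, 0.0, 1.0]]
```

```bash
ls pics
```

```text
scene0.png
top0.png
```

View pics/scene0.png

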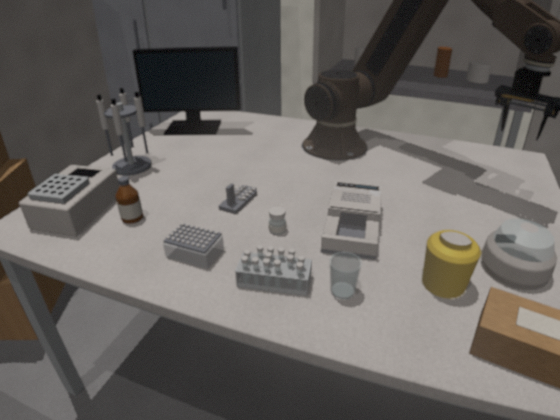

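View pics/top0.png

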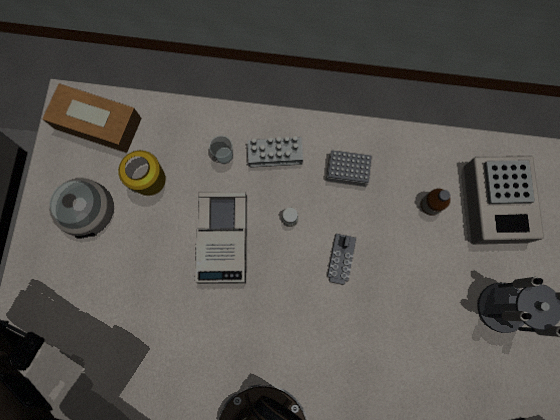

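The reader is at about (222,238) in the top view with its open bay at the top end. The carrier is at (342,258) with its plate near (345,242), and the jar is at (290,216). I'll zoom in on these.

```bash
python3 - <<'E'
import cv2
t=cv2.imread("pics/top0.png");s=cv2.imread("pics/scene0.png")
a=cv2.resize(t[180:300,180:260],None,fx=5,fy=5,interpolation=cv2.INTER_CUBIC)
b=cv2.resize(t[225:295,320:365],None,fx=8,fy=8,interpolation=cv2.INTER_CUBIC)
b=cv2.copyMakeBorder(b,0,40,0,0,cv2.BORDER_CONSTANT)
cv2.imwrite("pics/zt.png",cv2.hconcat([a,b]))
a=cv2.resize(s[175:260,315:395],None,fx=5,fy=5,interpolation=cv2.INTER_CUBIC)
b=cv2.resize(s[175:220,215:262],None,fx=8,fy=8,interpolation=cv2.INTER_CUBIC)
b=cv2.copyMakeBorder(b,0,65,0,0,cv2.BORDER_CONSTANT)
cv2.imwrite("pics/zs.png",cv2.hconcat([a,b]))
E
```

```text
(no output)
```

View pics/zt.png

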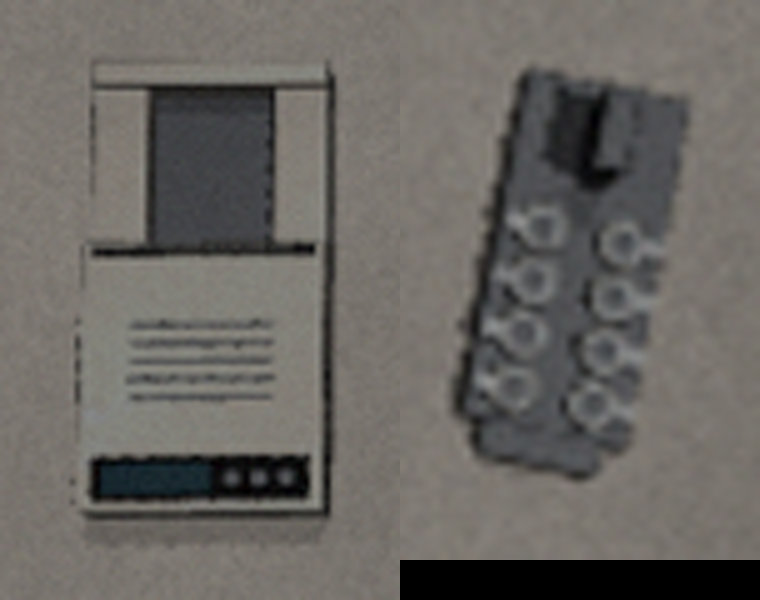

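View pics/zs.png

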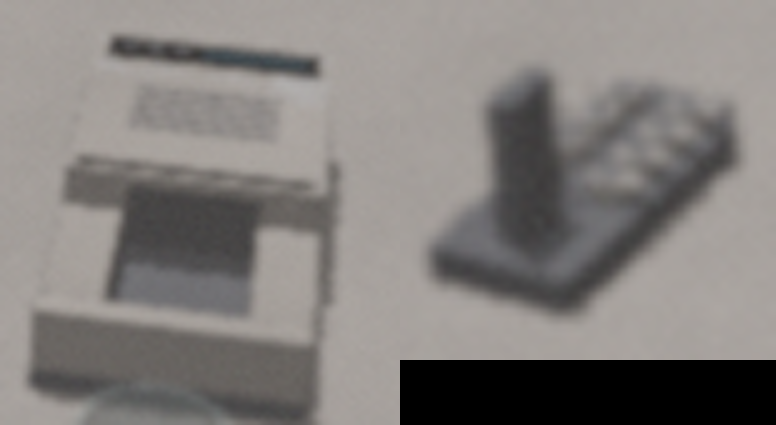

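```bash
python3 - <<'E'
from h import *
import pickle
c=pickle.load(open("top0.pkl","rb"))
def z2p(p,s,o): return (np.array(p,float)+.5)/s-.5+np.array(o)
def T(p,z): return plane(c,z2p(p,5,(180,180)),z)
def C(p,z): return plane(c,z2p(np.array(p)-[400,0],8,(320,225)),z)
rim=T([(150,87),(275,87)],50); hood=T([(92,247),(315,250)],66); back=T([(85,512),(327,515)],66); out=T([(92,62),(328,62)],50)
for n,a in zip("rim hood back out".split(),(rim,hood,back,out)):
    print(n,np.round(a[:,:2],1).tolist(),"mid",np.round(a.mean(0)[:2],1),"w",np.round(np.linalg.norm(a[1]-a[0]),1),"ang",np.round(np.arctan2(*(a[0]-a[1])[1::-1])-np.pi/2,3))
bayL=T([(148,90),(148,243)],42);bayR=T([(275,90),(273,243)],42)
for b in(bayL,bayR): print("side",np.round(b[:,:2],1).tolist())
tr=C([(525,70),(688,97),(598,478),(476,455)],16)
print(np.round(tr[:,:2],1).tolist())
tm=(tr[0]+tr[1])/2;nm=(tr[2]+tr[3])/2
print("tail",tm,"nose",nm,"len",np.linalg.norm(tm-nm),"ang",np.arctan2(*(tm-nm)[1::-1]), "w",np.linalg.norm(tr[0]-tr[1]))
pl=C([(600,95),(633,95),(628,170),(596,168)],76);print("plate",np.round(pl[:,:2],1).tolist(),pl.mean(0))
# scene view
s=pickle.load(open("scene0.pkl","rb"))
def S(p,z): return plane(s,z2p(np.array(p)-[400,0],8,(215,175)),z)
def R(p,z): return plane(s,z2p(p,5,(315,175)),z)
print("S plate top",np.round(S([(488,102),(520,110),(548,80),(525,68)],76)[:,:2],1).tolist())
print("S tail bottom corners",np.round(S([(432,272),(572,312)],0)[:,:2],1).tolist(),"nose R",S([(735,165)],0)[0,:2])
print("S rim in",np.round(R([(105,300),(252,318)],50)[:,:2],1).tolist(),"hood",np.round(R([(75,160),(325,190)],66)[:,:2],1).tolist(),"rim out top",np.round(R([(37,310),(318,345)],50)[:,:2],1).tolist())
# colour pieces
for n,p in(("jar",(290,214)),): print(n,plane(c,[p],62))
E
```

```text
rim [[619.8, 234.8], [628.9, 163.4]] mid [624.4 199.1] w 72.0 ang 0.127
hood [[521.1, 249.7], [535.2, 125.3]] mid [528.2 187.5] w 125.2 ang 0.113
back [[375.0, 229.8], [390.1, 97.7]] mid [382.5 163.8] w 132.9 ang 0.114
out [[630.2, 270.3], [647.5, 135.2]] mid [638.9 202.7] w 136.1 ang 0.127
side [[619.6, 237.1], [530.9, 223.1]]
side [[628.9, 164.2], [539.9, 152.2]]
[[566.1, -138.1], [563.7, -197.8], [423.4, -179.2], [426.0, -135.3]]
tail [ 564.92663391 -167.92498569   16.        ] nose [ 424.66499017 -157.2240177    16.        ] len 140.66925542736558 ang -0.07614539422924499 w 59.73807293225288
plate [[550.4, -159.5], [551.9, -170.9], [525.5, -171.8], [524.8, -160.7]] [ 538.15514431 -165.75269816   76.        ]
S plate top [[558.9, -171.1], [560.1, -157.9], [537.3, -158.5], [532.2, -170.3]]
S tail bottom corners [[560.5, -200.1], [566.7, -139.9]] nose R [ 451.17691295 -127.38406833]
S rim in [[635.1, 167.4], [624.9, 237.8]] hood [[540.6, 125.4], [523.8, 254.3]] rim out top [[654.5, 138.5], [635.4, 271.6]]
jar [[597.14529448  -1.15616124  62.        ]]
```

```bash
cat >> h.py <<'E'
from scipy.spatial.transform import Rotation as Ro
def Rt(yaw,tilt=0):
    x=np.array([0,0,-1.]); y=np.array([-np.sin(yaw),np.cos(yaw),0]); z=np.cross(x,y)
    R=np.c_[x,y,z]
    return Ro.from_rotvec(-tilt*y).as_matrix()@R
def now():
    s=env.state(); R=Ro.from_euler('xyz',s['tcp_rot']).as_matrix()
    return s,np.array(s['eef_pos']),R
def to(g,yaw,tilt=0):
    "g: grasp point target; prints deltas: rotation first (tool), then shift in final tool frame"
    s,p,R=now(); T=Rt(yaw,tilt); tc=np.array(g)-171*T[:,0]
    rv=Ro.from_matrix(R.T@T).as_rotvec()
    print("t",round(s['t'],2),"grasp now",np.round(p+171*R[:,0],1),"rot",np.round(rv,3),"shift in tgt frame",np.round(T.T@(tc-p),1),"shift in cur frame",np.round(R.T@(tc-p),1),"F",np.round(s['ft_force'],1),"M",np.round(s['moment'],2),"op",round(s['opening'],3))
E
python3 - <<'E'
from h import *
s,p,R=now();print(np.round(R,3))
to((541,-165.5,154),-0.076)
E
```

```text
[[-0.     0.317  0.948]
 [-0.001  0.948 -0.317]
 [-1.    -0.001 -0.   ]]
t 0.1 grasp now [198.2 592.6 233.2] rot [-0.247 -0.     0.001] shift in tgt frame [  79.2 -730.   399.3] shift in cur frame [  79.8 -610.2  565.6] F [ 0.5 -0.1  0.1] M [-0.04  0.    0.02] op 1.001
```

Call:
jog_arm:
  deltas: [0, 0, 40, -0.125, 0, 0, 1, 0, 0, 40, -0.122, 0, 0, 1, 0, -50, 28, 0, 0, 0, 1, 0, -50, 28, 0, 0, 0, 1, 0, -50, 28, 0, 0, 0, 1, 0, -50, 28, 0, 0, 0, 1, 0, -50, 28, 0, 0, 0, 1, 0, -50, 28, 0, 0, 0, 1, 0, -50, 28, 0, 0, 0, 1, 0, -50, 28, 0, 0, 0, 1]

```text
t: 1.35
eef_pos: [478.6, 147.8, 402.0]
tcp_rot: [-2.19, 1.566, -2.251]
ft_force: [1.3, 1.0, -0.1]
opening: 1.001
```

```bash
python3 -c "
from h import *
to((541,-165.5,154),-0.076)"
```

```text
t 1.35 grasp now [478.2 147.2 231. ] rot [ 0.015 -0.003  0.004] shift in tgt frame [  77.  -307.7   86. ] shift in cur frame [  77.9 -308.7   81.5] F [ 1.3  1.  -0.1] M [ 0.04 -0.02 -0.04] op 1.001
```

Call:
jog_arm:
  deltas: [5, -55, 14, 0.015, 0, 0, 1, 5, -55, 14, 0, 0, 0, 1, 10, -55, 14, 0, 0, 0, 1, 15, -55, 14, 0, 0, 0, 1, 20, -50, 14, 0, 0, 0, 1, 20, -36, 14, 0, 0, 0, 1, 0, 0, 0, 0, 0, 0, 1]

```text
t: 2.22
eef_pos: [541.0, -178.2, 324.5]
tcp_rot: [-2.275, 1.567, -2.356]
ft_force: [-0.6, 1.0, 0.6]
opening: 1.001
```

```bash
python3 - <<'E'
from h import *
import pickle
to((541,-165.5,154),-0.076)
for n in("scene","top"):
    c=cam(n); cv2.imwrite(f"pics/{n}1.png",cv2.resize(c["image"][170:310,180:400] if n=='scene' else c["image"][180:320,200:420],None,fx=3.5,fy=3.5,interpolation=cv2.INTER_CUBIC)[:,:,::-1])
E
```

```text
t 2.23 grasp now [ 540.5 -178.6  153.5] rot [-0.005 -0.003  0.003] shift in tgt frame [-0.5 12.6 -1. ] shift in cur frame [-0.6 12.6 -1. ] F [-0.6  1.   0.6] M [ 0.07 -0.03  0.  ] op 1.001
```

Call:
jog_arm:
  deltas: [0, 12.6, -1, -0.005, -0.003, 0.003, 1, 30, 0, 0, 0, 0, 0, 1, 30, 0, 0, 0, 0, 0, 1, 0, 0, 0, 0, 0, 0, 1]

```text
t: 2.82
eef_pos: [540.7, -156.1, 268.2]
tcp_rot: [-0.12, 1.564, -0.188]
ft_force: [0.7, 0.8, 1.5]
opening: 1.003
```

```bash
python3 - <<'E'
from h import *
import pickle
to((541,-165.5,54),-0.076)
for n in("scene","top"):
    c=cam(n); cv2.imwrite(f"pics/{n}1.png",cv2.resize(c["image"][140:280,180:400] if n=='scene' else c["image"][180:320,200:420],None,fx=3.5,fy=3.5,interpolation=cv2.INTER_CUBIC)[:,:,::-1])
E
```

```text
t 2.83 grasp now [ 541.8 -156.3   97.2] rot [0.008 0.006 0.001] shift in tgt frame [43.2 -9.4  1. ] shift in cur frame [43.2 -9.3  0.7] F [0.7 0.8 1.5] M [ 0.04  0.03 -0.05] op 1.003
```

View pics/scene1.png

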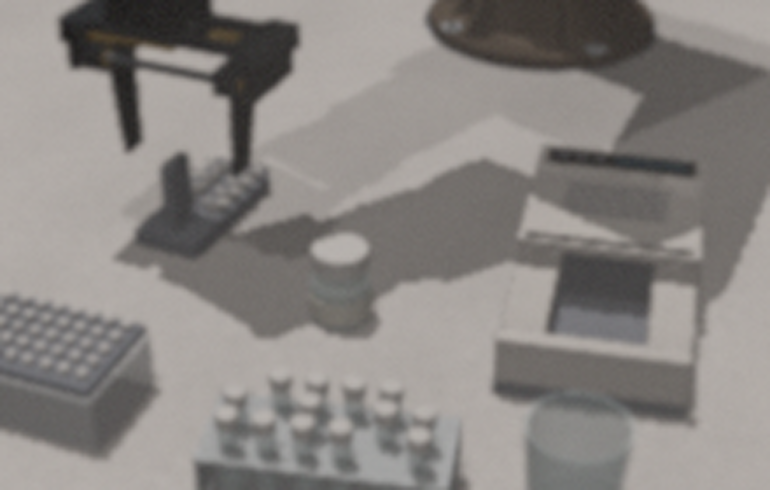

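View pics/top1.png

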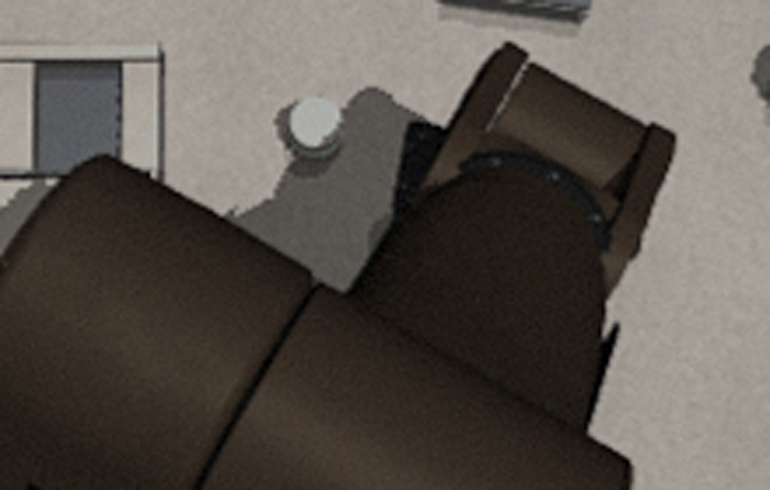

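The scene view shows the two fingertips at (130,148) and (240,165), on either side of the grip plate at (178,190). The arm hides the carrier in the top view. Next I lower and centre.

Call:
jog_arm:
  deltas: [10, -4, 0.5, 0.004, 0.003, 0, 1, 10, -2, 0, 0, 0, 0, 1, 10, -2, 0, 0, 0, 0, 1, 5, 0, 0, 0, 0, 0, 1, 0, 0, 0, 0, 0, 0, 1]

```text
t: 3.55
eef_pos: [541.7, -165.2, 234.9]
tcp_rot: [-0.3, 1.561, -0.372]
ft_force: [-0.2, 0.3, -0.3]
opening: 0.997
```

```bash
python3 -c "
from h import *
to((541,-165.5,54),-0.076)"
```

```text
t 3.55 grasp now [ 543.2 -165.8   63.9] rot [0.004 0.009 0.003] shift in tgt frame [ 9.9 -0.3 -0.7] shift in cur frame [ 9.9 -0.3 -0.8] F [-0.2  0.3 -0.3] M [-0.01 -0.02  0.02] op 0.997
```

Call:
jog_arm:
  deltas: [5, 0, -0.8, 0.004, 0.009, 0.003, 1, 4.5, 0, 0, 0, 0, 0, 0.7, 0, 0, 0, 0, 0, 0, 0.5, 0, 0, 0, 0, 0, 0, 0.35]

```text
t: 4.05
eef_pos: [541.0, -165.2, 225.0]
tcp_rot: [1.247, 1.571, 1.171]
ft_force: [0.2, 1.2, 0.6]
opening: 0.739
```

```bash
python3 - <<'E'
from h import *
to((541,-165.5,54),-0.076)
c=cam("scene"); cv2.imwrite("pics/s2.png",cv2.resize(c["image"][140:230,190:300],None,fx=6,fy=6,interpolation=cv2.INTER_CUBIC)[:,:,::-1])
E
```

```text
t 4.05 grasp now [ 541.  -165.1   54. ] rot [-0.001  0.    -0.   ] shift in tgt frame [-0.  -0.3  0.1] shift in cur frame [-0.  -0.3  0.1] F [0.2 1.2 0.6] M [ 0.03 -0.02 -0.01] op 0.739
```

View pics/s2.png

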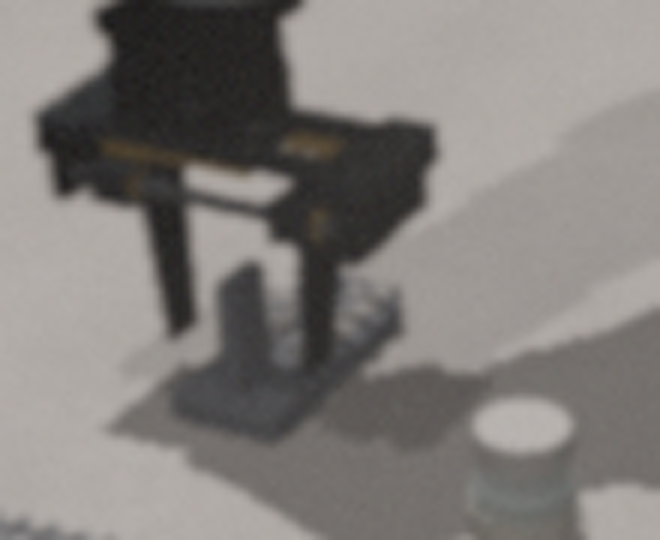

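The plate at (240,310) stands midway between the finger tips at (178,330) and (318,360). Closing now.

Call:
jog_arm:
  deltas: [0, 0, 0, 0, 0, 0, 0, 0, 0, 0, 0, 0, 0, 0, 0, 0, 0, 0, 0, 0, 0, 0, 0, 0, 0, 0, 0, 0, 0, 0, 0, 0, 0, 0, 0, 0, 0, 0, 0, 0, 0, 0, 0, 0, 0, 0, 0, 0, 0, 0, 0, 0, 0, 0, 0, 0]

```text
t: 5.1
eef_pos: [541.0, -165.2, 225.4]
tcp_rot: [-0.042, 1.57, -0.118]
ft_force: [-0.1, -0.6, -0.5]
opening: 0.122
```

```bash
python3 -c "
from h import *
to((541,-165.5,54),-0.076)"
```

```text
t 5.1 grasp now [ 541.2 -165.2   54.4] rot [-0.     0.001  0.   ] shift in tgt frame [ 0.4 -0.3  0. ] shift in cur frame [ 0.4 -0.3  0. ] F [-0.1 -0.6 -0.5] M [ 0.01 -0.02 -0.01] op 0.122
```

Opening 0.122 is about 11.6 mm, so the plate is held. I'll lift it, then turn and tip it in the air.

Call:
jog_arm:
  deltas: [-15, 0, 0, 0, 0, 0, 0, -30, 0, 0, 0, 0, 0, 0, -40, 0, 0, 0, 0, 0, 0, -40, 0, 0, 0, 0, 0, 0, -20, 0, 0, -0.06, -0.1, 0, 0, 0, 0, 0, -0.08, -0.1, 0, 0, 0, 0, 0, -0.08, -0.1, 0, 0, 0, 0, 0, 0, 0, 0, 0]

```text
t: 6.1
eef_pos: [539.7, -164.4, 382.1]
tcp_rot: [-0.127, 1.26, 0.024]
ft_force: [-0.5, -0.7, -1.6]
opening: 0.122
```

```bash
cat >> h.py <<'E'
RO=np.array([535,188.,0]); RY=0.14
def car(xn,zn,a,yn=0,ro=None,ry=None):
    ro=RO if ro is None else ro; ry=RY if ry is None else ry
    x=xn+115*np.cos(a)-54*np.sin(a); z=zn+12+115*np.sin(a)+54*np.cos(a)
    g=ro+np.array([x*np.cos(ry)-yn*np.sin(ry),x*np.sin(ry)+yn*np.cos(ry),z])
    to(g,ry,a)
E
python3 - <<'E'
from h import *
car(10,90,0.3)
car(10,15.5,0.3)
c=cam("scene"); cv2.imwrite("pics/s3.png",cv2.resize(c["image"][100:240,190:400],None,fx=3.5,fy=3.5,interpolation=cv2.INTER_CUBIC)[:,:,::-1])
E
```

```text
t 6.1 grasp now [ 592.  -163.1  219.3] rot [0.017 0.009 0.035] shift in tgt frame [ 58.7 349.6  84.3] shift in cur frame [ 47.1 349.9  89.9] F [-0.5 -0.7 -1.6] M [0.1  0.23 0.03] op 0.122
t 6.1 grasp now [ 592.  -163.1  219.3] rot [0.017 0.009 0.035] shift in tgt frame [129.9 349.6  62.3] shift in cur frame [118.1 352.8  67.3] F [-0.5 -0.7 -1.6] M [0.1  0.23 0.03] op 0.122
```

View pics/s3.png

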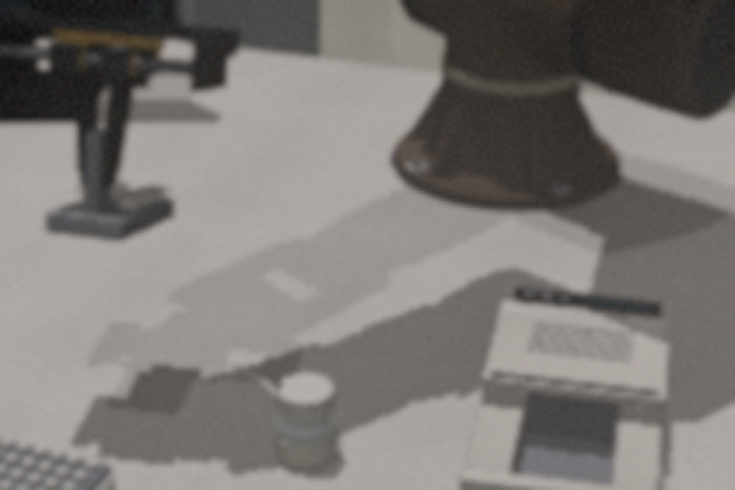

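The carrier hangs nose-down in the grip at (110,200). Now I carry it across, above the jar, to the reader.

Call:
jog_arm:
  deltas: [0, 20, 10, 0.017, 0.009, 0.035, 0, 3, 40, 12, 0, 0, 0, 0, 5, 50, 12, 0, 0, 0, 0, 6, 50, 12, 0, 0, 0, 0, 8, 50, 10, 0, 0, 0, 0, 8, 45, 10, 0, 0, 0, 0, 10, 40, 8, 0, 0, 0, 0, 5, 25, 4, 0, 0, 0, 0, 0, 10, 0, 0, 0, 0, 0, 0, 0, 0, 0, 0, 0, 0]

```text
t: 7.4
eef_pos: [584.4, 184.7, 362.0]
tcp_rot: [-0.006, 1.294, 0.113]
ft_force: [-0.1, -0.2, -1.0]
opening: 0.128
```

```bash
python3 - <<'E'
from h import *
car(10,90,0.3)
car(10,45,0.3)
import pickle
for n in("scene","top"):
    c=cam(n); pickle.dump(c,open(n+"4.pkl","wb"));cv2.imwrite(f"pics/{n}4.png",cv2.resize(c["image"][110:270,250:420] if n=='scene' else c["image"][170:300,170:330],None,fx=3.7,fy=3.7,interpolation=cv2.INTER_CUBIC)[:,:,::-1])
E
```

```text
t 7.4 grasp now [630.9 189.9 197.5] rot [-0.02  -0.023  0.008] shift in tgt frame [12.  10.2  1.5] shift in cur frame [11.9 10.3  1.5] F [-0.1 -0.2 -1. ] M [-0.04  0.23 -0.01] op 0.128
t 7.4 grasp now [630.9 189.9 197.5] rot [-0.02  -0.023  0.008] shift in tgt frame [ 55.   10.2 -11.8] shift in cur frame [ 55.2  10.4 -10.8] F [-0.1 -0.2 -1. ] M [-0.04  0.23 -0.01] op 0.128
```

View pics/scene4.png

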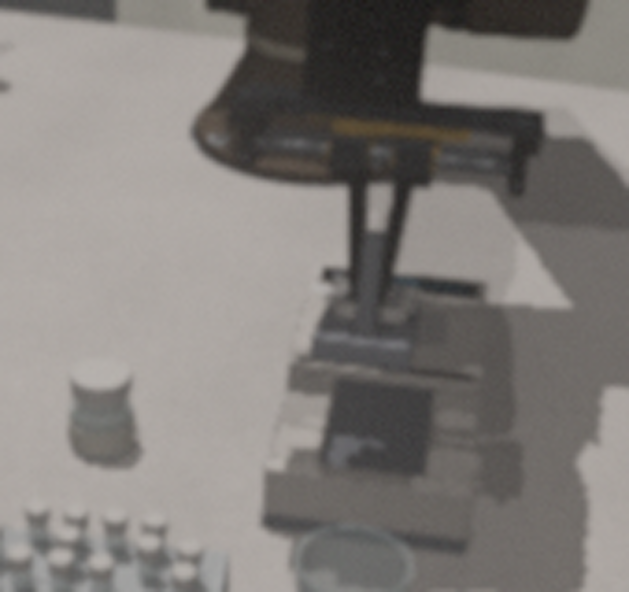

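View pics/top4.png

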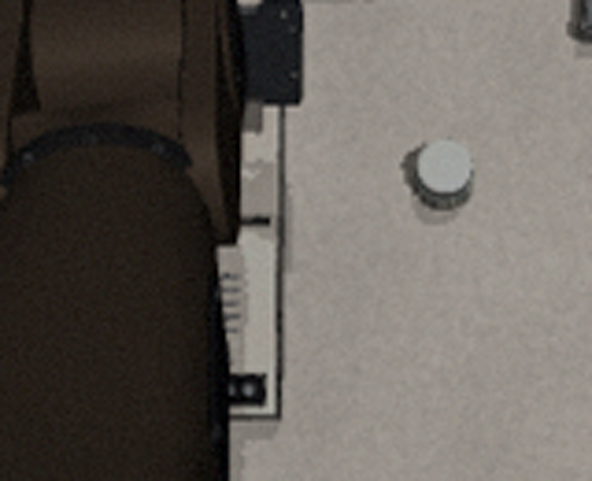

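In the scene view the carrier's tail edge runs (310,360)-(410,362), above the hood and bay. The top view is blocked. I'll correct and descend.

Call:
jog_arm:
  deltas: [10, 5, 0, -0.02, -0.023, 0.008, 0, 15, 4, -4, 0, 0, 0, 0, 15, 1, -4, 0, 0, 0, 0, 10, 0, -4, 0, 0, 0, 0, 0, 0, 0, 0, 0, 0, 0]

```text
t: 8.12
eef_pos: [586.6, 190.8, 308.1]
tcp_rot: [-0.0, 1.272, 0.133]
ft_force: [0.2, 0.3, -0.8]
opening: 0.122
```

```bash
python3 - <<'E'
from h import *
car(10,45,0.3)
car(10,16,0.3)
import pickle
c=cam("scene"); pickle.dump(c,open("scene5.pkl","wb"))
s,p,R=now()
g=p+171*R[:,0]
# predicted carrier pts: carrier axes: x=tool z, y=tool y, z=-tool x
def cp(x,y,z): return g+(x-115)*R[:,2]+y*R[:,1]-(z-54)*R[:,0]
P=[cp(140,30,16),cp(140,-30,16),cp(140,30,0),cp(140,-30,0),cp(130,6,76),cp(130,-6,76)]
uv=proj(c,P);print(np.round(uv,1).tolist())
o=RO;ca,sa=np.cos(RY),np.sin(RY)
rd=lambda x,y,z:[o[0]+x*ca-y*sa,o[1]+x*sa+y*ca,z]
uv2=proj(c,[rd(92.5,36,50),rd(92.5,-36,50),rd(106.5,68,50),rd(106.5,-68,50)]);print(np.round(uv2,1).tolist())
im=cv2.resize(c["image"][140:260,300:410],None,fx=5,fy=5,interpolation=cv2.INTER_CUBIC)[:,:,::-1].copy()
for u in uv: cv2.circle(im,tuple(int(v) for v in ((u-[300,140]+.5)*5-.5)),2,(0,0,255),-1)
for u in uv2: cv2.circle(im,tuple(int(v) for v in ((u-[300,140]+.5)*5-.5)),2,(0,255,0),-1)
cv2.imwrite("pics/s5.png",im)
E
```

```text
t 8.12 grasp now [636.6 197.5 144.7] rot [-0.006 -0.001  0.002] shift in tgt frame [2.7 4.4 1.1] shift in cur frame [2.6 4.4 1.1] F [ 0.2  0.3 -0.8] M [0.05 0.25 0.01] op 0.122
t 8.12 grasp now [636.6 197.5 144.7] rot [-0.006 -0.001  0.002] shift in tgt frame [30.4  4.4 -7.5] shift in cur frame [30.4  4.4 -7.5] F [ 0.2  0.3 -0.8] M [0.05 0.25 0.01] op 0.122
[[361.8, 224.4], [335.2, 221.2], [361.0, 231.2], [334.5, 227.9], [354.2, 196.3], [348.9, 195.7]]
[[364.8, 237.3], [335.1, 233.6], [377.9, 242.4], [321.3, 235.3]]
```

View pics/s5.png

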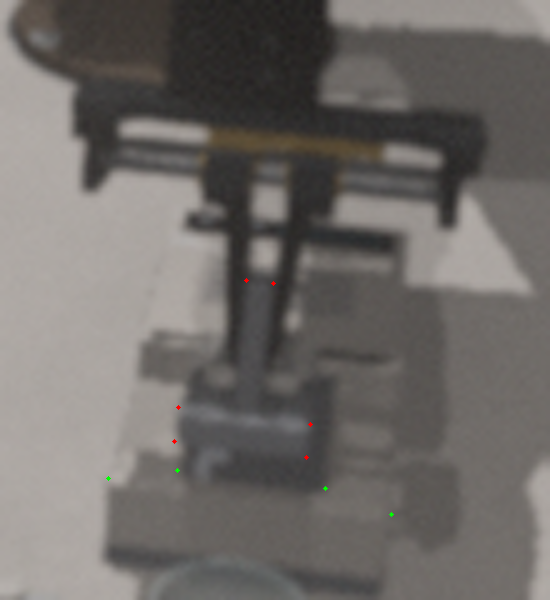

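Predicted points (red: carrier, green: rim corners) lie within about 2 px of the picture. The carrier sits about 1 px to the right of its prediction, so I shift 3 mm in y instead of 4.4 and lower.

Call:
jog_arm:
  deltas: [10, 2, -3, -0.006, 0, 0.002, 0, 10, 1, -3, 0, 0, 0, 0, 8, 0, -1.5, 0, 0, 0, 0, 0, 0, 0, 0, 0, 0, 0]

```text
t: 8.68
eef_pos: [587.6, 194.3, 278.2]
tcp_rot: [0.001, 1.27, 0.141]
ft_force: [-0.3, 0.1, -0.8]
opening: 0.125
```

```bash
python3 - <<'E'
from h import *
car(10,16,0.3,-1)
car(-10,9.3,0.3,-1)
c=cam("scene")
im=cv2.resize(c["image"][140:260,300:410],None,fx=5,fy=5,interpolation=cv2.INTER_CUBIC)[:,:,::-1].copy()
cv2.imwrite("pics/s6.png",cv2.convertScaleAbs(im,alpha=1.5))
E
```

```text
t 8.68 grasp now [637.7 201.4 114.9] rot [ 0.001  0.001 -0.   ] shift in tgt frame [1.3 0.1 0. ] shift in cur frame [1.3 0.1 0. ] F [-0.3  0.1 -0.8] M [ 0.02  0.21 -0.01] op 0.125
t 8.68 grasp now [637.7 201.4 114.9] rot [ 0.001  0.001 -0.   ] shift in tgt frame [  1.8   0.1 -21.1] shift in cur frame [  1.8   0.1 -21.1] F [-0.3  0.1 -0.8] M [ 0.02  0.21 -0.01] op 0.125
```

View pics/s6.png

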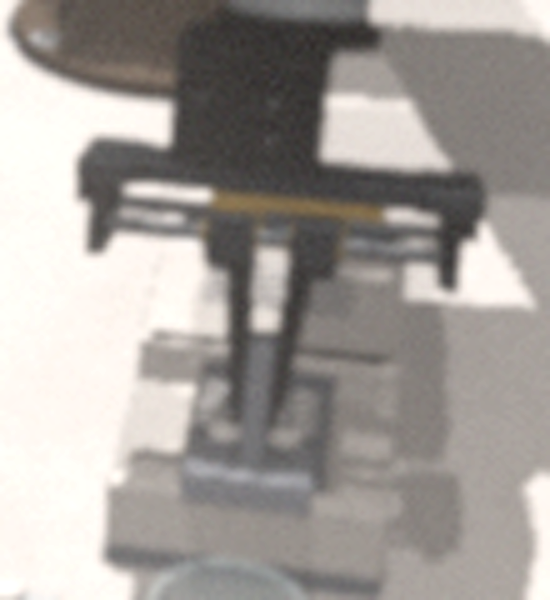

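The carrier's tail edge spans (185-310, about 480), centred on the rim at about (250). The nose is in the bay opening, and the carrier is clear. I slide it in along its own axis.

Call:
jog_arm:
  deltas: [0.8, 0, -8, 0, 0, 0, 0, 0.5, 0, -8, 0, 0, 0, 0, 0.3, 0, -6, 0, 0, 0, 0, 0, 0, 0, 0, 0, 0, 0]

```text
t: 9.22
eef_pos: [565.6, 191.2, 270.7]
tcp_rot: [0.001, 1.269, 0.142]
ft_force: [0.5, 0.4, -0.8]
opening: 0.125
```

```bash
python3 - <<'E'
from h import *
car(-10,9.3,0.3,-1)
car(-37,1,0.3,-1)
E
```

```text
t 9.22 grasp now [615.9 198.4 107.4] rot [ 0.001  0.002 -0.   ] shift in tgt frame [1.2 0.1 2.4] shift in cur frame [1.2 0.  2.4] F [ 0.5  0.4 -0.8] M [0.   0.16 0.06] op 0.125
t 9.22 grasp now [615.9 198.4 107.4] rot [ 0.001  0.002 -0.   ] shift in tgt frame [  1.1   0.1 -25.8] shift in cur frame [  1.1   0.1 -25.8] F [ 0.5  0.4 -0.8] M [0.   0.16 0.06] op 0.125
```

Call:
jog_arm:
  deltas: [1, 0, -7, 0, 0, 0, 0, 0.5, 0, -7, 0, 0, 0, 0, 0.3, 0, -7, 0, 0, 0, 0, 0, 0, -2, 0, 0, 0, 0, 0, 0, 0, 0, 0, 0, 0]

```text
t: 9.85
eef_pos: [542.9, 188.0, 261.7]
tcp_rot: [0.001, 1.268, 0.142]
ft_force: [0.2, -0.2, -0.6]
opening: 0.121
```

```bash
python3 - <<'E'
from h import *
car(-37,1,0.3,-1)
car(-45,1,0.29,-1)
car(-48,1,0.28,-1)
car(-52,1,0.2,-1)
E
```

```text
t 9.85 grasp now [593.3 195.2  98.4] rot [ 0.001  0.002 -0.   ] shift in tgt frame [-0.7  0.1 -1.3] shift in cur frame [-0.7  0.1 -1.3] F [ 0.2 -0.2 -0.6] M [-0.01  0.22  0.04] op 0.121
t 9.85 grasp now [593.3 195.2  98.4] rot [ 0.001  0.012 -0.   ] shift in tgt frame [-1.8  0.1 -6.7] shift in cur frame [-1.9  0.1 -6.7] F [ 0.2 -0.2 -0.6] M [-0.01  0.22  0.04] op 0.121
t 9.85 grasp now [593.3 195.2  98.4] rot [ 0.001  0.022 -0.   ] shift in tgt frame [-1.5  0.1 -7.4] shift in cur frame [-1.6  0.1 -7.3] F [ 0.2 -0.2 -0.6] M [-0.01  0.22  0.04] op 0.121
t 9.85 grasp now [593.3 195.2  98.4] rot [ 0.001  0.102 -0.   ] shift in tgt frame [6.8 0.1 7. ] shift in cur frame [7.5 0.1 6.3] F [ 0.2 -0.2 -0.6] M [-0.01  0.22  0.04] op 0.121
```

No contact so far. Next is the passage of the tail over the rim.

Call:
jog_arm:
  deltas: [-1.5, 0, -3.5, 0.001, 0.006, 0, 0, -0.4, 0, -3.5, 0, 0.006, 0, 0, 0, 0, -1, 0, 0.01, 0, 0, 0, 0, 0, 0, 0, 0, 0]

```text
t: 10.35
eef_pos: [534.5, 186.8, 261.3]
tcp_rot: [0.002, 1.291, 0.142]
ft_force: [0.3, 0.5, -1.1]
opening: 0.122
```

```bash
python3 - <<'E'
from h import *
car(-48,1,0.28,-1)
car(-50,1,0.24,-1)
car(-52,1,0.2,-1)
c=cam("scene")
im=cv2.resize(c["image"][140:260,300:410],None,fx=5,fy=5,interpolation=cv2.INTER_CUBIC)[:,:,::-1].copy()
cv2.imwrite("pics/s7.png",cv2.convertScaleAbs(im,alpha=1.5))
E
```

```text
t 10.35 grasp now [581.1 193.5  96.9] rot [-0.001 -0.001 -0.001] shift in tgt frame [0.5 0.1 0.9] shift in cur frame [0.5 0.1 0.9] F [ 0.3  0.5 -1.1] M [-0.01  0.15  0.06] op 0.122
t 10.35 grasp now [581.1 193.5  96.9] rot [-0.001  0.039 -0.001] shift in tgt frame [4.4 0.1 8.1] shift in cur frame [4.8 0.1 7.9] F [ 0.3  0.5 -1.1] M [-0.01  0.15  0.06] op 0.122
t 10.35 grasp now [581.1 193.5  96.9] rot [-0.001  0.079 -0.001] shift in tgt frame [ 8.1  0.1 15.4] shift in cur frame [ 9.3  0.1 14.7] F [ 0.3  0.5 -1.1] M [-0.01  0.15  0.06] op 0.122
```

View pics/s7.png

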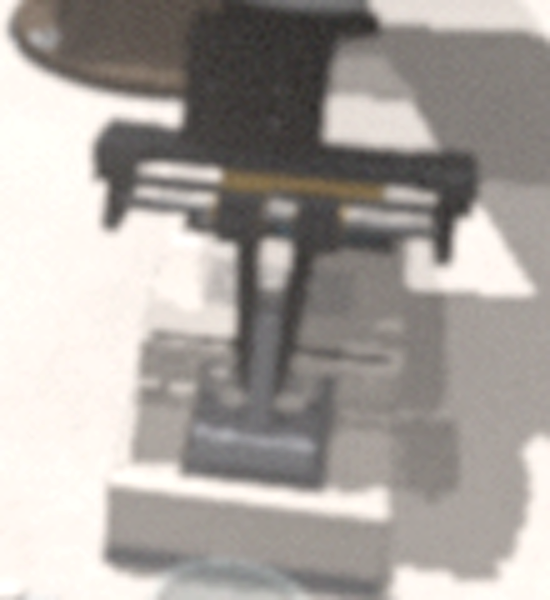

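The tail is just inside the rim (tail face at rows 430-480, rim top band at 480-500), with no force. I level it while creeping inward.

Call:
jog_arm:
  deltas: [2.4, 0, 3, 0, 0.02, 0, 0, 2.3, 0, 3.5, 0, 0.02, 0, 0, 2.3, 0, 3.5, 0, 0.02, 0, 0, 2.2, 0, 3.5, 0, 0.02, 0, 0, 0, 0, 0, 0, 0, 0, 0]

```text
t: 11.02
eef_pos: [551.2, 189.2, 255.1]
tcp_rot: [0.004, 1.377, 0.143]
ft_force: [0.4, -0.2, -1.9]
opening: 0.119
```

```bash
python3 - <<'E'
from h import *
car(-52,1,0.2,-1)
car(-57,1,0.12,-1)
E
```

```text
t 11.03 grasp now [583.9 193.9  87.3] rot [-0.001 -0.006 -0.001] shift in tgt frame [-1.3  0.1  0. ] shift in cur frame [-1.3  0.1  0. ] F [ 0.4 -0.2 -1.9] M [ 0.08  0.12 -0.02] op 0.119
t 11.03 grasp now [583.9 193.9  87.3] rot [-0.001  0.074 -0.001] shift in tgt frame [ 6.6  0.1 13.3] shift in cur frame [ 7.6  0.1 12.8] F [ 0.4 -0.2 -1.9] M [ 0.08  0.12 -0.02] op 0.119
```

Call:
jog_arm:
  deltas: [1, 0, 2.5, 0, 0.018, 0, 0, 2, 0, 3, 0, 0.018, 0, 0, 2, 0, 3.5, 0, 0.018, 0, 0, 1.5, 0, 3.5, 0, 0.018, 0, 0, 0, 0, 0, 0, 0, 0, 0]

```text
t: 11.65
eef_pos: [565.4, 191.2, 250.4]
tcp_rot: [0.007, 1.454, 0.146]
ft_force: [-0.5, 0.6, -1.1]
opening: 0.128
```

```bash
python3 - <<'E'
from h import *
car(-57,1,0.12,-1)
car(-65,1,0.0,-1)
E
```

```text
t 11.65 grasp now [585.1 194.1  80.6] rot [-0.001 -0.003 -0.001] shift in tgt frame [ 0.2  0.1 -0.4] shift in cur frame [ 0.2  0.1 -0.4] F [-0.5  0.6 -1.1] M [0.05 0.07 0.04] op 0.128
t 11.65 grasp now [585.1 194.1  80.6] rot [-0.     0.117 -0.001] shift in tgt frame [12.4  0.1 19.4] shift in cur frame [14.6  0.1 17.9] F [-0.5  0.6 -1.1] M [0.05 0.07 0.04] op 0.128
```

Call:
jog_arm:
  deltas: [2, 0, 2.5, 0, 0.02, 0, 0, 2, 0, 2.8, 0, 0.02, 0, 0, 2, 0, 3, 0, 0.02, 0, 0, 2, 0, 3, 0, 0.02, 0, 0, 2, 0, 3, 0, 0.02, 0, 0, 1, 0, 2.5, 0, 0.017, 0, 0, 0, 0, 0, 0, 0, 0, 0]

```text
t: 12.52
eef_pos: [584.0, 193.8, 239.6]
tcp_rot: [3.049, 1.562, -3.095]
ft_force: [0.1, -0.5, -1.2]
opening: 0.123
```

```bash
python3 - <<'E'
from h import *
car(-65,0.5,0.0,-1)
car(-92.5,0.5,0.0,-1)
c=cam("scene")
im=cv2.resize(c["image"][140:260,300:410],None,fx=5,fy=5,interpolation=cv2.INTER_CUBIC)[:,:,::-1].copy()
cv2.imwrite("pics/s8.png",cv2.convertScaleAbs(im,alpha=1.5))
E
```

```text
t 12.53 grasp now [582.5 193.7  68.6] rot [-0.    -0.009 -0.001] shift in tgt frame [2.1 0.1 0.7] shift in cur frame [2.1 0.1 0.7] F [ 0.1 -0.5 -1.2] M [ 0.01 -0.06  0.05] op 0.123
t 12.53 grasp now [582.5 193.7  68.6] rot [-0.    -0.009 -0.001] shift in tgt frame [  2.1   0.1 -26.8] shift in cur frame [  2.4   0.1 -26.8] F [ 0.1 -0.5 -1.2] M [ 0.01 -0.06  0.05] op 0.123
```

View pics/s8.png

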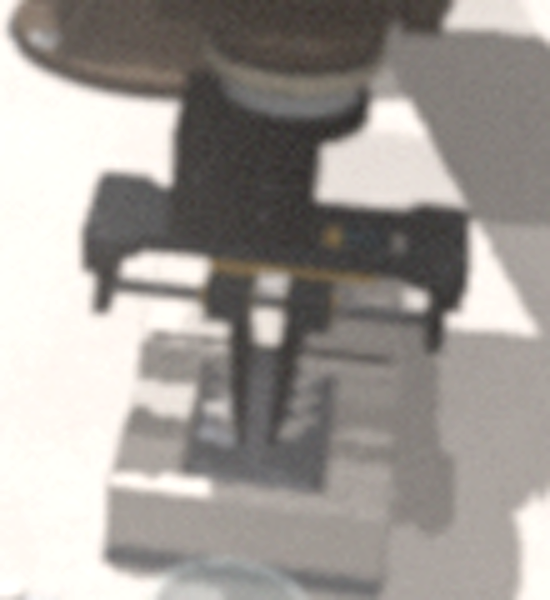

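The carrier is now level in the bay behind the rim. I push it toward the end wall just above the floor.

Call:
jog_arm:
  deltas: [1, 0, -5, 0, -0.009, 0, 0, 0.3, 0, -7, 0, 0, 0, 0, 0, 0, -6, 0, 0, 0, 0, 0, 0, -3, 0, 0, 0, 0, 0, 0, 0, 0, 0, 0, 0]

```text
t: 13.2
eef_pos: [561.0, 190.6, 238.6]
tcp_rot: [0.495, 1.569, 0.634]
ft_force: [-0.0, -0.5, -1.3]
opening: 0.127
```

```bash
python3 - <<'E'
from h import *
car(-92.5,0.5,0.0,-1)
E
```

```text
t 13.2 grasp now [561.2 190.8  67.6] rot [-0.     0.001 -0.001] shift in tgt frame [ 1.1  0.  -3.6] shift in cur frame [ 1.1  0.  -3.6] F [-0.  -0.5 -1.3] M [ 0.02 -0.08 -0.02] op 0.127
```

Call:
jog_arm:
  deltas: [1.2, 0, 0, 0, 0, 0, 0, 0.3, 0, -1.5, 0, 0, 0, 0, 0, 0, -1.5, 0, 0, 0, 0, 0, 0, 0, 0, 0, 0, 0]

```text
t: 13.7
eef_pos: [558.6, 190.2, 237.7]
tcp_rot: [0.247, 1.567, 0.387]
ft_force: [0.1, 0.9, -0.0]
opening: 0.128
```

```bash
python3 - <<'E'
from h import *
car(-92.5,0.0,0.0,-1)
E
```

```text
t 13.7 grasp now [559.2 190.5  66.7] rot [-0.     0.004 -0.001] shift in tgt frame [ 0.7  0.1 -1.1] shift in cur frame [ 0.7  0.1 -1.1] F [ 0.1  0.9 -0. ] M [-0.02  0.03 -0.07] op 0.128
```

Call:
jog_arm:
  deltas: [0, 0, -2, 0, 0, 0, 0, 0, 0, -2, 0, 0, 0, 0, 0, 0, -2, 0, 0, 0, 0]

```text
t: 14.08
eef_pos: [555.1, 189.5, 239.2]
tcp_rot: [0.09, 1.555, 0.229]
ft_force: [7.7, -0.1, -0.5]
opening: 0.122
```

```bash
python3 - <<'E'
from h import *
car(-92.5,0.0,0.0,-1)
E
```

```text
t 14.07 grasp now [557.8 190.1  68.2] rot [-0.001  0.016 -0.001] shift in tgt frame [2.2 0.3 2.4] shift in cur frame [2.2 0.3 2.3] F [ 7.7 -0.1 -0.5] M [ 0.1  -1.51 -0.07] op 0.122
```

About 8 N against the end wall, at the expected home position. I'll level it and set it down on the floor.

Call:
jog_arm:
  deltas: [0.8, 0, 0.5, 0, 0.014, 0, 0, 0.8, 0, 0, 0, 0, 0, 0, 0.6, 0, 0, 0, 0, 0, 0, 0, 0, 0, 0, 0, 0, 0]

```text
t: 14.58
eef_pos: [556.8, 189.6, 238.1]
tcp_rot: [0.21, 1.562, 0.35]
ft_force: [2.1, 1.1, 1.8]
opening: 0.122
```

```bash
python3 - <<'E'
from h import *
car(-92.5,0.0,0.0,-1)
E
```

```text
t 14.57 grasp now [558.1 190.1  67.1] rot [-0.001  0.008 -0.002] shift in tgt frame [1.1 0.4 0.7] shift in cur frame [1.1 0.4 0.7] F [2.1 1.1 1.8] M [-0.01 -0.13  0.02] op 0.122
```

Call:
jog_arm:
  deltas: [0.8, 0, -0.5, 0, 0.008, 0, 0, 0.5, 0, -0.5, 0, 0, 0, 0, 0, 0, 0, 0, 0, 0, 0]

```text
t: 14.95
eef_pos: [557.1, 189.6, 237.9]
tcp_rot: [0.288, 1.564, 0.427]
ft_force: [2.0, 0.8, 3.1]
opening: 0.127
```

```bash
python3 - <<'E'
from h import *
car(-92.5,0.0,0.0,-1)
E
```

```text
t 14.95 grasp now [558.2 190.   66.9] rot [-0.001  0.007 -0.002] shift in tgt frame [0.9 0.5 0.4] shift in cur frame [0.9 0.5 0.4] F [2.  0.8 3.1] M [-0.12 -0.02  0.01] op 0.127
```

Touching both floor (+3 N) and wall (+2 N), with tilt under 0.01 rad. I open partly.

Call:
jog_arm:
  deltas: [0, 0, 0, 0, 0, 0, 0.3, 0, 0, 0, 0, 0, 0, 0.3, 0, 0, 0, 0, 0, 0, 0.3, 0, 0, 0, 0, 0, 0, 0.3]

```text
t: 15.45
eef_pos: [556.0, 189.5, 236.7]
tcp_rot: [0.761, 1.568, 0.9]
ft_force: [-0.1, -0.5, 1.5]
opening: 0.299
```

```bash
python3 - <<'E'
from h import *
car(-92.5,0.0,0.0,-1)
c=cam("scene")
im=cv2.resize(c["image"][140:260,300:410],None,fx=5,fy=5,interpolation=cv2.INTER_CUBIC)[:,:,::-1].copy()
cv2.imwrite("pics/s9.png",cv2.convertScaleAbs(im,alpha=1.5))
E
```

```text
t 15.45 grasp now [556.2 189.8  65.7] rot [-0.001  0.002 -0.002] shift in tgt frame [-0.3  0.5  1.5] shift in cur frame [-0.3  0.5  1.5] F [-0.1 -0.5  1.5] M [-0.02  0.02  0.03] op 0.299
```

View pics/s9.png

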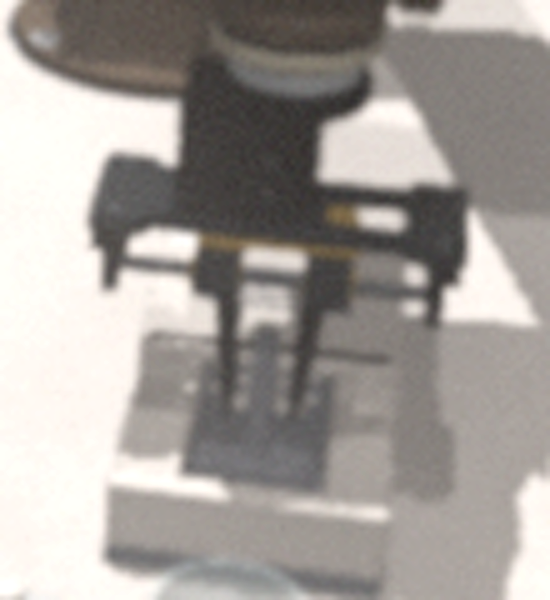

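The fingers at (230,400) and (300,400) are clear of the plate at (265,380). I back off upward and away for a clear top view.

Call:
jog_arm:
  deltas: [-15, 0, 0, 0, 0, 0, 0.3, -30, 0, 0, 0, 0, 0, 0.3, -45, 0, 0, 0, 0, 0, 0.3, -55, 0, 0, 0, 0, 0, 0.3, -30, 45, 0, 0, 0, 0, 0.3, 0, 55, 0, 0, 0, 0, 0.3, 0, 55, 0, 0, 0, 0, 0.3, 0, 55, 0, 0, 0, 0, 0.3, 0, 55, 0, 0, 0, 0, 0.3, 0, 45, 0, 0, 0, 0, 0.3]

```text
t: 16.75
eef_pos: [510.7, 501.5, 430.9]
tcp_rot: [0.462, 1.559, 0.595]
ft_force: [0.0, -0.6, -0.7]
opening: 0.299
```

```bash
python3 - <<'E'
from h import *
import pickle
for n in("scene","top"):
    c=cam(n); pickle.dump(c,open(n+"9.pkl","wb")); cv2.imwrite(f"pics/{n}9.png",c["image"][:,:,::-1])
    im=cv2.resize(c["image"][160:260,310:400] if n=='scene' else c["image"][180:300,180:310],None,fx=5,fy=5,interpolation=cv2.INTER_CUBIC)[:,:,::-1]
    cv2.imwrite(f"pics/{n}9z.png",cv2.convertScaleAbs(im,alpha=1.5))
E
```

```text
(no output)
```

View pics/top9z.png

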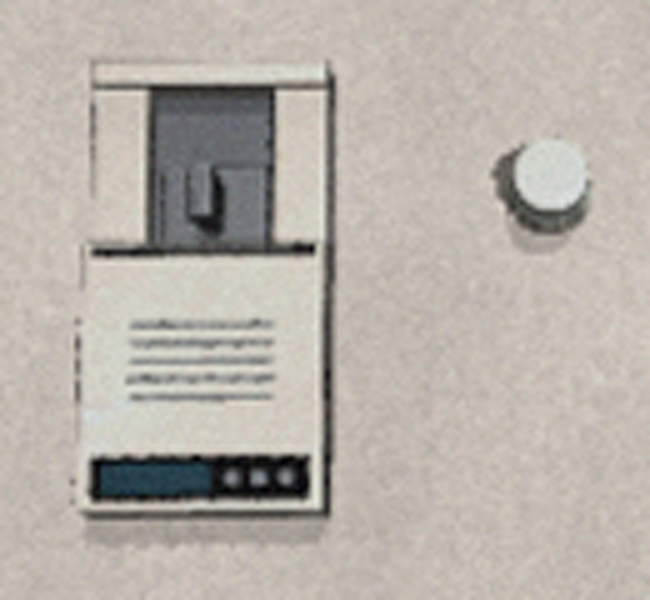

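View pics/scene9z.png

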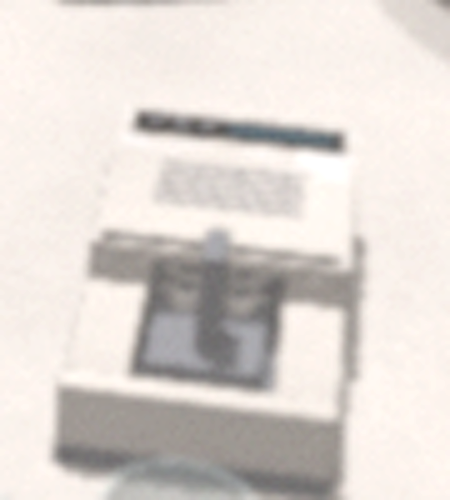

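View pics/top9.png

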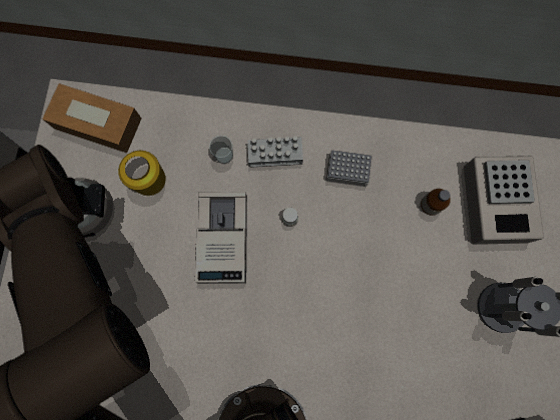

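```bash
python3 - <<'E'
from h import *
import pickle
c=pickle.load(open("top9.pkl","rb")); s=pickle.load(open("scene9.pkl","rb"))
z2p=lambda p,o:(np.array(p,float)+.5)/5-.5+np.array(o)
T=lambda p,z:plane(c,z2p(p,(180,180)),z)
u=np.array([np.cos(RY),np.sin(RY)])
def rx(P): return (P[:,:2]-RO[:2])@u
def ry(P): return (P[:,:2]-RO[:2])@np.array([-u[1],u[0]])
print("rim",rx(T([(150,87),(275,87)],50)),"tail",rx(T([(165,166),(268,166)],28)),"y",ry(T([(165,166),(268,166)],28)))
print("plate top",rx(T([(190,164),(213,164),(210,222),(190,215)],88)),ry(T([(190,180),(213,180)],88)))
# enhance
g=c["image"][:,:,::-1]
cv2.imwrite("pics/z9.png",cv2.convertScaleAbs(cv2.resize(g[190:235,200:245],None,fx=12,fy=12,interpolation=cv2.INTER_CUBIC),alpha=2))
d=cv2.absdiff(pickle.load(open("top0.pkl","rb"))["image"],c["image"]).max(2)
print([(n,int(d[y-15:y+15,x-20:x+20].mean())) for n,x,y in(("jar",290,216),("tip",348,167),("rack",275,152),("beaker",220,150),("flask",436,202),("yellow",141,171),("ref",400,300))])
E
```

```text
rim [90.53270554 89.57984142] tail [48.47616915 47.67636331] y [ 28.27571569 -31.56699899]
plate top [37.19242542 37.02153666  4.26993952  8.35734723] [ 5.68895464 -7.08259481]
[('jar', 8), ('tip', 6), ('rack', 8), ('beaker', 8), ('flask', 6), ('yellow', 7), ('ref', 9)]
```

View pics/z9.png

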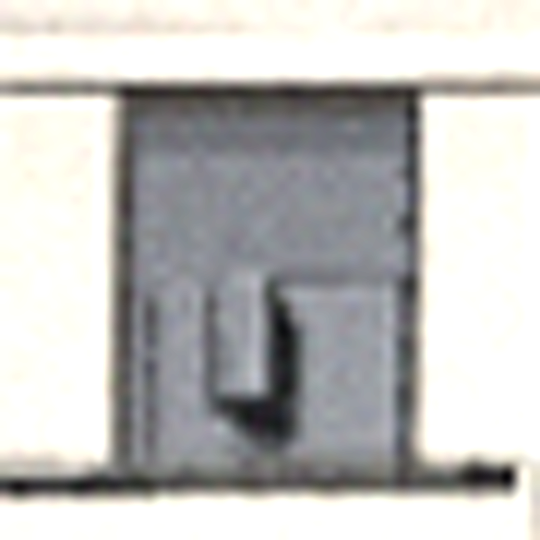

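The tail edge reads x ≈ 48 in the reader frame. Home is 47.5, but the rim reads about 2.5 mm low, so a gap of up to 3 mm is possible. There is plenty of time, so I'll do a gentle confirming push on the plate's tail side with closed fingers.

```bash
cat >> h.py <<'E'
def rp(x,y,z): to(RO+np.array([x*np.cos(RY)-y*np.sin(RY),x*np.sin(RY)+y*np.cos(RY),z]),RY)
E
python3 -c "
from h import *
rp(58,-1,200)"
```

```text
t 16.85 grasp now [511.4 504.4 259.2] rot [-0.003  0.01  -0.006] shift in tgt frame [  59.2 -316.6   38.9] shift in cur frame [  57.8 -316.8   39.4] F [ 0.4 -0.7  0. ] M [ 0.05 -0.01 -0.02] op 0.299
```

Call:
jog_arm:
  deltas: [5, -45, 7, -0.003, 0.01, -0.006, 0, 5, -55, 7, 0, 0, 0, 0, 10, -55, 7, 0, 0, 0, 0, 15, -55, 7, 0, 0, 0, 0, 15, -50, 6, 0, 0, 0, 0, 10, -35, 5, 0, 0, 0, 0, 0, -10, 0, 0, 0, 0, 0, 0, 0, 0, 0, 0, 0, 0]

```text
t: 17.85
eef_pos: [590.8, 194.9, 375.8]
tcp_rot: [0.027, 1.566, 0.167]
ft_force: [-0.4, -0.3, 0.5]
opening: 0.002
```

```bash
python3 -c "
from h import *
rp(58,-1,120);rp(58,-1,56)"
```

```text
t 17.85 grasp now [591.6 195.1 204.8] rot [ 0.     0.005 -0.   ] shift in tgt frame [84.8 -0.1  1.8] shift in cur frame [84.8 -0.1  1.4] F [-0.4 -0.3  0.5] M [ 0.06  0.01 -0.02] op 0.002
t 17.85 grasp now [591.6 195.1 204.8] rot [ 0.     0.005 -0.   ] shift in tgt frame [ 1.488e+02 -1.000e-01  1.800e+00] shift in cur frame [ 1.488e+02 -1.000e-01  1.100e+00] F [-0.4 -0.3  0.5] M [ 0.06  0.01 -0.02] op 0.002
```

Call:
jog_arm:
  deltas: [30, 0, 1.5, 0, 0.005, 0, 0, 30, 0, 0, 0, 0, 0, 0, 15, 0, 0, 0, 0, 0, 0, 0, 0, 0, 0, 0, 0, 0]

```text
t: 18.35
eef_pos: [591.6, 199.4, 302.6]
tcp_rot: [0.206, 1.566, 0.35]
ft_force: [-0.2, 0.5, -0.3]
opening: 0.003
```

```bash
python3 - <<'E'
from h import *
rp(58,-1,56)
c=cam("scene")
im=cv2.resize(c["image"][140:260,300:410],None,fx=5,fy=5,interpolation=cv2.INTER_CUBIC)[:,:,::-1].copy()
cv2.imwrite("pics/s10.png",cv2.convertScaleAbs(im,alpha=1.5))
E
```

```text
t 18.35 grasp now [592.4 199.7 131.6] rot [ 0.004  0.005 -0.001] shift in tgt frame [75.6 -4.4  0.4] shift in cur frame [75.6 -4.5  0. ] F [-0.2  0.5 -0.3] M [ 0.06  0.03 -0.04] op 0.003
```

View pics/s10.png

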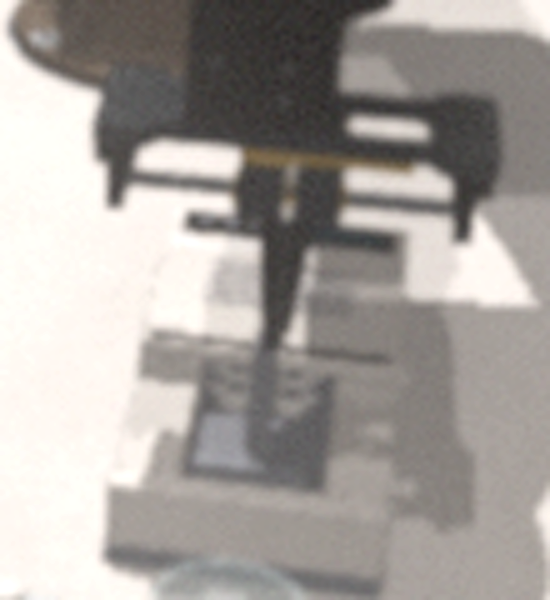

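The closed fingers, tips at (272,345), are on the near (tail) side of the plate, slightly to +y. I correct that and descend.

Call:
jog_arm:
  deltas: [15, -3, 1.5, 0.004, 0.005, 0, 0, 20, -1.5, 0.5, 0, 0, 0, 0, 20, 0, 0, 0, 0, 0, 0, 12, 0, 0, 0, 0, 0, 0, 0, 0, 0, 0, 0, 0, 0]

```text
t: 19.02
eef_pos: [595.4, 195.3, 235.8]
tcp_rot: [0.281, 1.565, 0.421]
ft_force: [0.1, -0.1, 0.5]
opening: 0.005
```

```bash
python3 - <<'E'
from h import *
rp(58,-1,56)
rp(47.5,-1,56)
E
```

```text
t 19.02 grasp now [596.3 195.7  64.8] rot [-0.     0.005 -0.002] shift in tgt frame [ 8.8  0.2 -2.8] shift in cur frame [ 8.8  0.2 -2.9] F [ 0.1 -0.1  0.5] M [ 0.03 -0.01 -0.  ] op 0.005
t 19.02 grasp now [596.3 195.7  64.8] rot [-0.     0.005 -0.002] shift in tgt frame [  8.8   0.2 -13.3] shift in cur frame [  8.7   0.2 -13.4] F [ 0.1 -0.1  0.5] M [ 0.03 -0.01 -0.  ] op 0.005
```

Call:
jog_arm:
  deltas: [8, 0, 0, 0, 0.005, 0, 0, 0.5, 0, -3, 0, 0, 0, 0, 0, 0, -3, 0, 0, 0, 0, 0, 0, -3, 0, 0, 0, 0, 0, 0, 0, 0, 0, 0, 0]

```text
t: 19.65
eef_pos: [586.2, 194.1, 228.6]
tcp_rot: [0.537, 1.567, 0.677]
ft_force: [0.3, -0.6, -0.8]
opening: 0.003
```

```bash
python3 - <<'E'
from h import *
rp(47.5,-1,56)
E
```

```text
t 19.65 grasp now [586.7 194.4  57.6] rot [-0.     0.003 -0.002] shift in tgt frame [ 1.6  0.1 -4.1] shift in cur frame [ 1.6  0.1 -4.1] F [ 0.3 -0.6 -0.8] M [ 0.1  -0.08 -0.06] op 0.003
```

Call:
jog_arm:
  deltas: [0, 0, -2, 0, 0, 0, 0, 0, 0, -2, 0, 0, 0, 0]

```text
t: 19.9
eef_pos: [584.2, 193.6, 230.3]
tcp_rot: [0.169, 1.559, 0.309]
ft_force: [7.3, 0.6, 0.8]
opening: 0.001
```

```bash
python3 - <<'E'
from h import *
rp(47.5,-1,56)
E
```

```text
t 19.9 grasp now [586.1 194.3  59.3] rot [-0.     0.012 -0.002] shift in tgt frame [ 3.3  0.3 -2. ] shift in cur frame [ 3.2  0.3 -2. ] F [7.3 0.6 0.8] M [ 0.02 -1.19 -0.09] op 0.001
```

Call:
jog_arm:
  deltas: [0, 0, -2, 0, 0, 0, 0, 0, 0, -2, 0, 0, 0, 0]

```text
t: 20.15
eef_pos: [582.2, 193.2, 231.9]
tcp_rot: [0.115, 1.549, 0.254]
ft_force: [8.1, 0.2, 0.7]
opening: 0.006
```

```bash
python3 - <<'E'
from h import *
rp(47.5,-1,56)
E
```

```text
t 20.15 grasp now [585.8 194.1  60.9] rot [-0.001  0.022 -0.002] shift in tgt frame [4.9 0.5 0.1] shift in cur frame [ 4.9  0.5 -0. ] F [8.1 0.2 0.7] M [ 0.13 -1.23  0.  ] op 0.006
```

It is firmly stopped: 7–8 N, with the fingertips no longer advancing. I back off and leave.

Call:
jog_arm:
  deltas: [0, 0, 3, 0, 0, 0, 0, 0, 0, 6, 0, 0, 0, 0, -10, 0, 3, 0, 0, 0, 0, -30, 0, 0, 0, 0, 0, 0, -45, 0, 0, 0, 0, 0, 0, -55, 0, 0, 0, 0, 0, 0, -30, 45, 0, 0, 0, 0, 0, 0, 55, 0, 0, 0, 0, 0, 0, 55, 0, 0, 0, 0, 0, 0, 55, 0, 0, 0, 0, 0]

```text
t: 21.4
eef_pos: [562.6, 404.0, 413.8]
tcp_rot: [0.17, 1.55, 0.303]
ft_force: [1.2, -0.4, 0.1]
opening: 0.005
```

Call:
jog_arm:
  deltas: [0, 50, 0, 0, 0, 0, 0, 0, 30, 0, 0, 0, 0, 0, 0, 0, 0, 0, 0, 0, 0, 0, 0, 0, 0, 0, 0, 0]

```text
t: 21.9
eef_pos: [549.3, 488.9, 415.5]
tcp_rot: [0.164, 1.55, 0.301]
ft_force: [0.9, 0.5, -0.1]
opening: 0.003
```

```bash
python3 - <<'E'
from h import *
import pickle
c=cam("top"); s=cam("scene")
cv2.imwrite("pics/t11.png",cv2.convertScaleAbs(cv2.resize(c["image"][180:260,180:300],None,fx=6,fy=6,interpolation=cv2.INTER_CUBIC),alpha=1.8)[:,:,::-1])
cv2.imwrite("pics/s11.png",s["image"][:,:,::-1])
st=env.state();print(st["t"],st["ft_force"])
E
```

```text
22.0 [-1.24297596 -0.86507183  0.88789311]
```

View pics/t11.png

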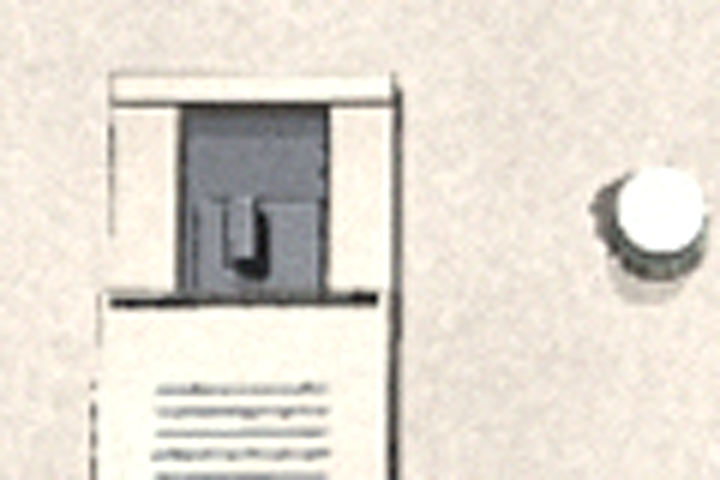

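View pics/s11.png

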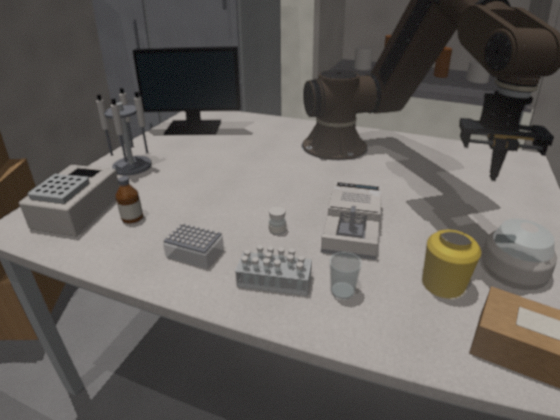

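The carrier lies in the bay: the top zoom shows its tail edge at row 200 and its plate at (242,228), with the rim at row 103. That is unchanged by the push, so it was already home. The bystanders stand where they were and the gripper is clear, so I hand in.

```bash
python3 -c "
from h import *
env.job_done()"
```

```text
the job is handed in; nothing more can be done
```

The carrier is in the reader's bay, level and against the end wall under the hood, and I handed the job in at about 22 s.

I gripped the carrier by its plate, carried it over the jar and tipped its nose down about 0.3 rad. I then passed the nose under the hood, lowered the tail inside the rim, levelled it and pushed it home before releasing.

- **Home position:** The first push stopped at about 8 N. A second push with closed fingers on the plate also stopped at 7–8 N, and the carrier looked unmoved afterwards.
- **Tail edge:** The top view put it about 48 mm along the bay, against 47.5 mm when fully home.
- **Level:** The tool was within 0.01 rad of level when I let go.
- **Bystanders:** By eye none had moved. An image comparison before the confirming push showed only noise for the jar, tipbox, tuberack, beaker and flask; the sharps tub was not compared by name.
- **Robot:** The gripper ended clear of everything.

**Disagreement:** The two cameras differ by 2–5 mm along x, and the rim read about 2.5 mm short in the top view. The images alone therefore could not rule out a gap of up to 3 mm at the wall, so I relied on contact for the final check.

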